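# Release the safety bolt and send the specimen tray in

## Robot

A 7-joint arm with a two-finger parallel gripper is mounted at the origin on a cart in front of the work surface, level with it; the furniture and walls round the work are solid. World frame = base frame: x ahead of the robot, y to its left, z up, the work surface at z = 0. Lengths are in mm, angles in degrees, forces in N, time in s.
With the tool pointing down it reaches from about 350 to 900 mm from the base axis. Payload 7.2 kg.
Tool frame: the origin (TCP) lies midway between the tips of the shut fingers; the grasp point (between the pads) lies 19 mm behind it; z points along the fingers, y is the line along which they close (so a half turn about z gives the same grasp; the last joint's range is limited). The gripper opens to 88 mm and grips with 3 to 60 N. Pads are 20 mm wide; open, the fingers measure 115 mm over their backs; the gripper's body (75 mm by 178 mm) begins 61 mm behind the grasp point.
Start: joints at [-79.137, 23.554, -0.728, 91.456, 0.321, 64.991, -4.71], TCP at [159.356, 604.347, 222.653] pointing down, gripper open.
Joint ranges: [-169.25, 169.25], [-16.82, 113.86], [-84.01, 82.57], [7.8, 145.47], [-59.2, 239.2], [7.22, 106.19], [-163.78, 163.78]. Speed limits (degrees/s): [136.94, 136.94, 172.46, 172.46, 180, 180, 180].

## Interface

Orientations are given as a 3x3 rotation matrix whose columns are the frame's x, y, z axes.
In Python, from plant import manip gives the robot as it stands.
- The arm moves only by the tool arm_command, never from a script. Its argument "commands" is a list of rows, each a list of 7 numbers: the closure in counts, from 0 (fully open) to 255 (shut), then the shift along the tool's x, y, z in m, then the turn, a rotation vector about the tool's x, y, z in rad. In form: [[jaw, dx, dy, dz, wx, wy, wz], ...]. A call has 1 to 10 rows; each row shifts and turns the commanded pose from where the row before left it, along the tool's axes as they then stand; what a row does not reach is not made up. A row lasts 1/10 s, in which the tool goes at most 50 mm and 8.59 degrees, less where a joint would pass 70% of its speed; a pose out of reach is approached as far as the arm can. A call is refused whole if a number of a shift passes 0.05 or a number of a turn 0.15, either way. A call with a gripper value outside its range is refused whole. The fingers move at their own pace and stop on an object; the grip force is fixed at half the most. Time passes only in rows, so rows that do not move let the fingers close. It gives the time, the measured TCP pose, the force, the opening and the grip force at its end, in the units of the state.
- manip.state(): the state, without advancing time (a new reading comes with each control period).
- manip.snapshot(name): name is "scene" or "top"; returns a dict with "color" (420x560x3 uint8, blue, green, red), "depth" (420x560 float32, mm along the optical axis (not along the pixel's ray), 0 where there is no reading), "vfov" (degrees; the focal length in pixels is half the picture's height over the tangent of half this angle, whatever the lens; pixels are square), "cx", "cy" (the principal point, pixels), "rvec" (rotation vector, rad) and "tvec" (3), from world to camera coordinates, as OpenCV has them. Camera axes: x right, y down, z forward; pixel columns grow to the right and rows downward; lengths in mm; the calibration is good to about 2 mm. A picture is of the moment at which its call begins.
- manip.job_done(): hands the job in; it is judged then, once.
The state is a dict: "t": time; "joints": joint angles; "qd": joint speeds; "tau": joint torques, N m; "tcp_pos": TCP position; "orientation": TCP orientation; "wrist_force": force on the tool from outside, world axes, zero at the start; "torque": the same for the moment, N m; "opening": finger opening in mm; "gripper_force": force on a finger pad.
Only numpy, scipy, OpenCV 4.12 (cv2) and the standard library are available. Lean on these libraries where they do the work, as an engineer would, in place of code of your own. Each camera call takes 0.05 s, during which the arm holds its last target. There are 200 camera calls.

## Task

The specimen tray on the dock is locked by a bolt with a spring safety catch. Press the long catch bar fully down with one fingertip and keep it held down while the other fingertip pushes the bolt's upright tab all the way away from the tray; then lift off so that the catch springs up again, and push the tray by its front lip all the way in, to its rear stop. Only press and push, without gripping or lifting anything: the dish stays in the tray, and the other things round the dock are left where they are.

Things in the scene. Friction and masses are not known exactly. Their poses are not given: they have to be found in the camera images.
- dock: fixed dock, aluminium base plate 12 mm thick on the desk; origin on the desk surface, x to its rear (away from the robot), y to its left, z up; plate spans x -80 to 80, y -130 to 110. Numbers below: mm in this frame at the start. Tray on the left half, bolt on the right, catch bar in front of the bolt. Only the bolt's tab and the raised catch bar stand above z 50
- bar_top (a point): middle of the top face of the catch's long grey ribbed press bar, 24 (x) by 84 (y) by 8 thick: x -35, y -30, z 58 at rest, z 50 when fully down; it only moves straight down. The housing under it has its top at z 40
- catch_bar (a joint): how far the catch is pressed, m: 0 up (rest), 0.008 fully down at a hard stop. Spring: about 2 N at the top, 6 N fully down; it returns when let go. Its blade sits in a notch of the bolt and blocks it unless the catch is down by more than 0.005; with the bolt fully open the blade rises into a second notch
- tab_top (a point): middle of the top edge of the bolt's upright steel tab: x 20, y -30, z 76 when locked. Tab 24 wide (x), 8 thick (y), from the bolt bar's top at z 36 to z 76; two bridges over the bar reach z 41. Push its left (+y) face toward -y. It is 55 behind (+x) the catch bar's centre line; a fingertip pressing the bar can slide along it as the other pushes the tab
- bolt (a joint): how far the bolt is open, m: 0 locked, 0.036 fully open at a stop; grows as the tab moves to dock -y, away from the tray. Friction about 1 N plus a little from the catch. It can move about 3 mm while the catch is up
- lip_front (a point): middle of the top edge of the front face of the tray's upright lip: x -55, y 52, z 50 with the tray out. The lip is 60 wide (y), 6 thick, and stands up from the tray floor at z 18 to z 50; push its front face toward dock +x. The point's axes are the dock's
- tray (a joint): how far the tray is pushed in, m: 0 out (start), 0.040 at the rear stop; grows toward dock +x. Friction about 1.5 N. The bolt's nose blocks it (about 2 mm of play) until the bolt is drawn
- dish_1: a lidded culture dish, 61 mm across, 15 mm high, lying loose inside a 6 mm high fence on the tray; origin at the middle of its underside, x -7, y 52, z 18. It rides along with the tray
- coverslips_3: small box with lid, 30x30x23 mm, standing on the dock's base plate at its right rear; loose; origin at the middle of its underside; leave it alone
- filter_cube_1: black cube with round windows, 34x34x35 mm, on the desk to the right of the dock; loose; origin at the middle of its underside; leave it alone
- objective_case_2: round case with black cap, 42 mm across, 46 mm tall, on the desk to the right of the dock; loose; origin at the middle of its underside; leave it alone
- slide_pack_1: low carton, 30x80x21 mm, on the desk to the left of the dock; loose; origin at the middle of its underside; leave it alone
Mind the look-alikes: they are no part of the job. What is meant by the dish_1 is not turquoise, and is the larger of those in its own colour.

How it is judged:
By the outcome, as a careful person would: the job done as asked, in the order asked, and still so for the second after the job is handed in, with the robot touching nothing.
It also fails if it takes over 48 s, if anything falls off the work surface, if the arm or the gripper's body presses on something with over 40 N, if the wrist force passes 120 N, or if a joint passes its speed limit or range.

## Working session

There is one attempt and no reset: what is moved stays moved. The work goes in short steps, Python scripts to look and compute and a tool call to move; the robot and the scene stay as the last step left them, time stands still between calls to the robot, and variables do not carry over. Pictures are saved under pics/ and viewed, at most 10 in all, crops included, and the job is handed in when it is done.

Besides the shell and the picture viewer there is one more tool, called as name(argument=value, ...), one argument or row to a line, values as JSON. arm_command: Moves the arm, as the interface text tells. Its arguments: {"type":"object","properties":{"commands":{"type":"array","items":{"type":"array","items":{"type":"number"}}}},"required":["commands"]}

```bash
mkdir -p pics; ls; cat > h.py <<'E'
import numpy as np, cv2
from plant import manip
def snap(n,save):
    s=manip.snapshot(n); cv2.imwrite(f'pics/{save}.png',s['color']); np.savez(f'pics/{save}.npz',**s); return s
def world(s,u,v,d=None):
    f=s['color'].shape[0]/2/np.tan(np.radians(s['vfov'])/2)
    if d is None: d=s['depth'][int(v),int(u)]
    R,_=cv2.Rodrigues(np.array(s['rvec'],float)); 
    return R.T@(np.array([(u-s['cx'])/f*d,(v-s['cy'])/f*d,d])-np.array(s['tvec']).ravel())
def cloud(s):
    f=s['color'].shape[0]/2/np.tan(np.radians(s['vfov'])/2)
    v,u=np.mgrid[:s['depth'].shape[0],:s['depth'].shape[1]]; d=s['depth']
    R,_=cv2.Rodrigues(np.array(s['rvec'],float))
    return (np.stack([(u-s['cx'])/f*d,(v-s['cy'])/f*d,d],-1)-np.array(s['tvec']).ravel())@R
E
python3 - <<'E'
from h import *
a=snap('top','top0');b=snap('scene','scene0')
cv2.imwrite('pics/both.png',cv2.resize(np.vstack([a['color'],b['color']]),None,fx=.71,fy=.71))
print(manip.state())
E
```

```text
pics
{'t': 0.1, 'joints': array([-79.13732601,  23.59598908,  -0.72834379,  91.49886863,
         0.32284832,  64.99185888,  -4.7074937 ]), 'qd': array([ 1.63773781e-02, -3.54234130e-02,  1.66827934e-02, -1.50983676e-01,
        5.20809670e-02,  3.94755143e-02, -2.18695516e-05]), 'tau': array([ 1.74485151e-03, -5.89092708e+01,  6.43139910e-01, -2.91707057e+01,
       -5.38526033e-02,  1.44990406e-02,  4.68657493e-05]), 'tcp_pos': array([159.2704165 , 603.8855652 , 221.88991092]), 'orientation': array([[-9.66975716e-01,  2.54868408e-01, -2.43663283e-04],
       [ 2.54868488e-01,  9.66974627e-01, -1.45763655e-03],
       [-1.35889296e-04, -1.47160124e-03, -9.99998908e-01]]), 'wrist_force': array([ 0.02191958, -0.11601444,  0.20047557]), 'torque': array([-0.01800488,  0.00125792, -0.01794625]), 'gripper_force': 0.0, 'opening': 87.83829594948041}
```

View pics/top0.png

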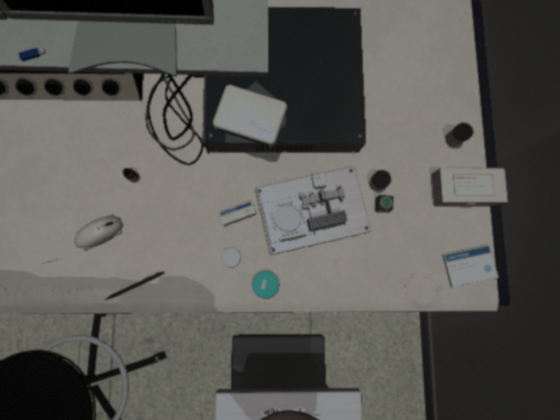

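View pics/scene0.png

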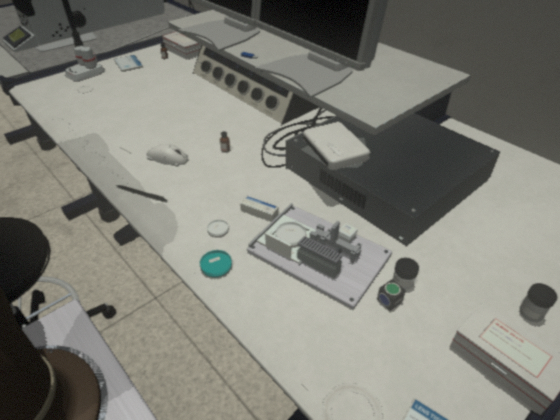

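Top view: the dock is at px (257–370, 168–253), yawed by about 10°. Dish candidates are (287,217) on the tray (clear, large), (231,257) (small, clear) and (265,284) (turquoise). I take the one on the tray. The bar is at (327,218) and the tab at about (320,200). Next I'll fit the dock pose from depth.

```bash
python3 - <<'E'
from h import *
for n in('top0','scene0'):
    s=dict(np.load(f'pics/{n}.npz')); s={k:(v if v.ndim else v.item()) for k,v in s.items()}
    P=cloud(s)
    if n=='top0':
        c=np.array([world(s,*p) for p in[(257,187),(354,168),(370,234),(273,253)]]); print(c.round(1)); ctr=c.mean(0)
    z=P[...,2]; near=(np.hypot(P[...,0]-ctr[0],P[...,1]-ctr[1])<175)&(s['depth']>0)
    m=near&(z>6)&(z<90)
    # connected component
    k,l,st,ce=cv2.connectedComponentsWithStats(m.astype(np.uint8),connectivity=4)
    i=1+np.argmax(st[1:,4]); q=P[l==i][:,:2].astype(np.float32)
    print(n,np.median(z[near&(z<5)]),len(q),cv2.minAreaRect(q), 'plate z',np.median(P[m&(z<16)][:,2]))
    hi=P[near&(z>50)]; print('hi',len(hi)); np.save(f'pics/{n}_P.npy',P)
s=np.load('pics/top0.npz'); im=s['color'][155:265,245:400]; cv2.imwrite('pics/crop1.png',cv2.resize(im,None,fx=5,fy=5,interpolation=cv2.INTER_CUBIC))
E
```

```text
[[ 600.8   68.3   11. ]
 [ 651.  -163.3   -3.9]
 [ 492.1 -194.3   -1.2]
 [ 448.1   31.7    9.7]]
top0 -1.5751901702363562 7006 ((548.9912109375, -59.9339599609375), (160.07298278808594, 240.21018981933594), 12.815491676330566) plate z 10.722410830217633
hi 2298
scene0 -2.3051980660428444 7717 ((550.4825439453125, -61.335540771484375), (162.3918914794922, 239.33383178710938), 12.939501762390137) plate z 10.185074410518405
hi 2949
```

View pics/crop1.png

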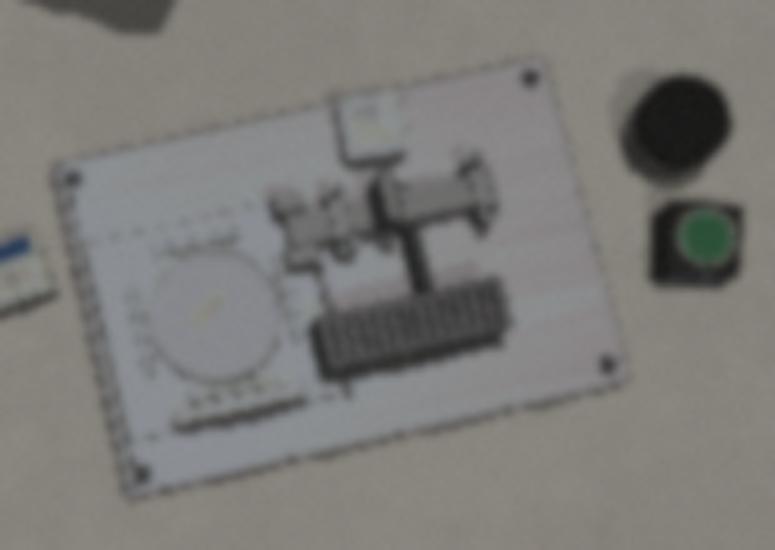

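Crop: 4 plate screws, dish at crop (215,315), lip in front of it at (240,405), bar at (410,330), tab at about (380,195), coverslips box at (370,130). It matches the description, with the yaw at +12.8°. I'll cross-check against the bar, tab and lip and work out the hover delta.

```bash
cat >> h.py <<'E'
YAW=np.radians(12.85); O=np.array([547.4,-51.0]); R2=np.array([[np.cos(YAW),-np.sin(YAW)],[np.sin(YAW),np.cos(YAW)]])
def todock(p): p=np.asarray(p,float); return np.concatenate([(p[...,:2]-O)@R2,p[...,2:]],-1)
def delta(x,y,z):  # dock target -> shift in tool axes mm, turn deg about tool z so tool y -> dock +x
    s=manip.state(); T=s['orientation']; g=np.append(O+R2@[x,y],z)
    ty=T[:,1]; a=np.degrees(np.arctan2(ty[1],ty[0]))
    print('t',s['t'],'dock tcp',todock(s['tcp_pos']).round(1),'shift',(T.T@(g-s['tcp_pos'])).round(1),'turn',round(a-12.85,2),'tilt',T[:2,2].round(4),'F',s['wrist_force'].round(1),'open',round(s['opening'],1))
E
python3 - <<'E'
from h import *
for n in('top0','scene0'):
    P=todock(np.load(f'pics/{n}_P.npy').reshape(-1,3))
    P=P[(abs(P[:,0])<75)&(P[:,1]>-125)&(P[:,1]<105)]
    b=P[(P[:,2]>52)&(P[:,2]<63)&(P[:,0]<-15)]; t=P[(P[:,2]>64)&(P[:,2]<85)]; l=P[(P[:,2]>42)&(P[:,2]<56)&(P[:,1]>20)]
    for nm,q in(('bar',b),('tab',t),('lip',l)):
        print(n,nm,len(q),np.percentile(q,[3,50,97],axis=0).round(1).tolist() if len(q) else '')
delta(-7.5,-8,150)
E
```

```text
top0 bar 417 [[-46.8, -68.2, 53.3], [-35.7, -28.0, 56.5], [-24.3, 11.0, 59.3]]
top0 tab 48 [[8.1, -32.5, 65.5], [17.9, -27.4, 73.6], [29.6, -24.7, 77.7]]
top0 lip 79 [[-55.5, 26.0, 45.2], [-52.8, 53.3, 47.8], [-49.6, 80.8, 51.3]]
scene0 bar 485 [[-46.0, -70.6, 53.0], [-36.0, -31.8, 55.9], [-23.1, 8.8, 57.9]]
scene0 tab 59 [[8.8, -34.6, 65.1], [18.6, -31.2, 72.0], [30.4, -27.6, 75.2]]
scene0 lip 112 [[-54.6, 23.5, 42.5], [-52.6, 49.3, 46.3], [-48.6, 79.1, 48.6]]
t 0.1 dock tcp [-232.8  724.8  221.9] shift [-539.3 -544.8   72.8] turn 62.38 tilt [-0.0002 -0.0015] F [ 0.  -0.1  0.2] open 87.8
```

arm_command(
  commands=[
    [130,-0.032,-0.032,0,0,0,0],
    [130,-0.032,-0.032,0,0,0,0],
    [130,-0.032,-0.032,0,0,0,0],
    [130,-0.032,-0.032,0,0,0,0],
    [130,-0.032,-0.032,0,0,0,0],
    [130,-0.032,-0.032,0,0,0,0],
    [130,-0.032,-0.032,0,0,0,0],
    [130,-0.032,-0.032,0,0,0,0],
    [130,-0.032,-0.032,0,0,0,0],
    [130,-0.032,-0.032,0,0,0,0],
  ],
)

```text
t: 1.1
tcp_pos: [387.7, 211.5, 222.6]
orientation: [[-0.967, 0.255, -0.0], [0.255, 0.967, 0.0], [0.0, 0.0, -1.0]]
wrist_force: [0.7, 0.5, 0.9]
opening: 43.0
gripper_force: 0.0
```

arm_command(
  commands=[
    [130,-0.032,-0.032,0,0,0,0],
    [130,-0.032,-0.032,0,0,0,0],
    [130,-0.032,-0.032,0,0,0,0],
    [130,-0.032,-0.032,0,0,0,0],
    [130,-0.032,-0.032,0,0,0,0],
    [130,-0.032,-0.032,0,0,0,0],
    [130,0,0,0,0,0,0.136],
    [130,0,0,0,0,0,0.136],
    [130,0,0,0,0,0,0.136],
    [130,0,0,0,0,0,0.136],
  ],
)

```text
t: 2.1
tcp_pos: [523.7, -21.5, 222.3]
orientation: [[-0.691, 0.723, -0.001], [0.723, 0.691, -0.0], [0.0, -0.001, -1.0]]
wrist_force: [-0.3, 0.3, 0.1]
opening: 43.2
gripper_force: 0.0
```

arm_command(
  commands=[
    [130,0,0,0,0,0,0.136],
    [130,0,0,0,0,0,0.136],
    [130,0,0,0,0,0,0.136],
    [130,0,0,0,0,0,0.136],
    [130,0,0,0.02,0,0,0],
    [130,0,0,0.02,0,0,0],
    [130,0,0,0.02,0,0,0],
    [130,0,0,0,0,0,0],
    [130,0,0,0,0,0,0],
  ],
)

```text
t: 3.0
tcp_pos: [523.7, -21.4, 162.7]
orientation: [[-0.223, 0.975, -0.001], [0.975, 0.223, -0.0], [-0.0, -0.001, -1.0]]
wrist_force: [-0.1, 0.6, 0.0]
opening: 42.8
gripper_force: 0.0
```

```bash
python3 -c "
from h import *
delta(-7.5,-8,100)"
```

```text
t 3.0 dock tcp [-16.5  34.1 162.7] shift [-42.1   9.   62.7] turn 0.03 tilt [-0.0009 -0.0004] F [-0.1  0.6  0. ] open 42.8
```

arm_command(
  commands=[
    [130,-0.021,0.0045,0,0,0,0],
    [130,-0.021,0.0045,0,0,0,0],
    [130,0,0,0.03,0,0,0],
    [130,0,0,0.03,0,0,0],
    [130,0,0,0.025,0,0,0],
    [130,0,0,0,0,0,0],
    [130,0,0,0,0,0,0],
  ],
)

```text
t: 3.7
tcp_pos: [542.7, -60.5, 78.8]
orientation: [[-0.223, 0.975, 0.001], [0.975, 0.223, -0.0], [-0.0, 0.001, -1.0]]
wrist_force: [-0.7, -0.4, 0.8]
opening: 43.3
gripper_force: 0.0
```

```bash
python3 - <<'E'
from h import *
delta(-7.5,-8,58)
a=snap('scene','scene1');im=a['color'][170:310,230:400]; b=snap('top','top1')['color'][140:260,250:400]
cv2.imwrite('pics/crop2.png',np.vstack([cv2.resize(im,(420,346),interpolation=2),cv2.resize(b,(420,250),interpolation=2)]))
E
```

```text
t 3.7 dock tcp [-6.7 -8.2 78.8] shift [ 0.2 -0.8 20.8] turn 0.03 tilt [ 0.0007 -0.0002] F [-0.7 -0.4  0.8] open 43.3
```

View pics/crop2.png

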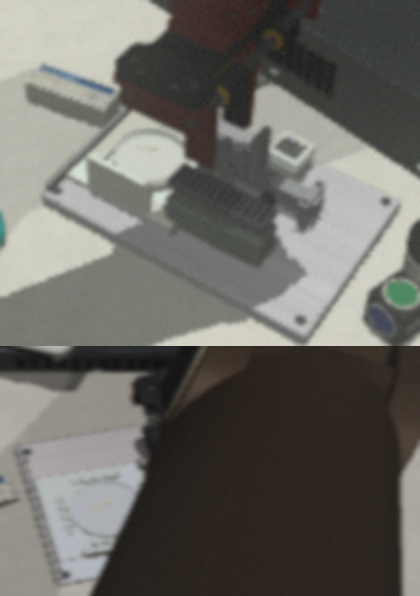

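The near finger (200,150) is over the left end of the bar, and the far finger (243,110) is left of the tab (262,150). Pressing now.

arm_command(
  commands=[
    [130,0,-0.001,0.008,0,0,0],
    [130,0,0,0.008,0,0,0],
    [130,0,0,0.005,0,0,0],
    [130,0,0,0.003,0,0,0],
    [130,0,0,0.002,0,0,0],
    [130,0,0,0.002,0,0,0],
    [130,0,0,0,0,0,0],
    [130,0,0,0,0,0,0],
  ],
)

```text
t: 4.6
tcp_pos: [541.1, -60.3, 50.3]
orientation: [[-0.223, 0.975, 0.0], [0.975, 0.223, 0.001], [0.001, 0.0, -1.0]]
wrist_force: [-2.5, 0.8, 10.7]
opening: 42.8
gripper_force: 5.2
```

arm_command(
  commands=[
    [130,0,0,0.001,0,0,0],
    [130,0,0,0,0,0,0],
    [130,0,0,0,0,0,0],
  ],
)

```text
t: 4.9
tcp_pos: [541.2, -60.3, 50.0]
orientation: [[-0.223, 0.975, 0.0], [0.975, 0.223, 0.001], [0.001, 0.001, -1.0]]
wrist_force: [-5.7, 1.3, 21.2]
opening: 43.1
gripper_force: 10.1
```

Hard stop reached (10 N per mm at z 50). I'll ease off slightly and slide toward -y.

arm_command(
  commands=[
    [130,-0.004,0,-0.0004,0,0,0],
    [130,-0.004,0,0,0,0,0],
    [130,-0.004,0,0,0,0,0],
    [130,-0.004,0,0,0,0,0],
    [130,0,0,0,0,0,0],
  ],
)

```text
t: 5.4
tcp_pos: [544.6, -72.5, 50.0]
orientation: [[-0.224, 0.974, -0.001], [0.974, 0.224, 0.005], [0.005, 0.0, -1.0]]
wrist_force: [-4.4, 11.1, 17.9]
opening: 42.7
gripper_force: 9.1
```

```bash
python3 -c "
from h import *
delta(-7.5,-53,50)"
```

```text
t 5.4 dock tcp [ -7.5 -20.4  50. ] shift [-32.6  -0.1  -0.2] turn 0.12 tilt [-0.0009  0.0054] F [-4.4 11.1 17.9] open 42.7
```

arm_command(
  commands=[
    [130,-0.004,0,0,0,0,0],
    [130,-0.004,0,0,0,0,0],
    [130,-0.004,0,0,0,0,0],
    [130,0,0,0,0,0,0],
  ],
)

```text
t: 5.8
tcp_pos: [547.4, -84.3, 50.0]
orientation: [[-0.225, 0.974, -0.001], [0.974, 0.225, 0.005], [0.005, 0.001, -1.0]]
wrist_force: [-5.1, 10.5, 17.2]
opening: 42.9
gripper_force: 9.0
```

```bash
python3 -c "
from h import *
delta(-7.5,-53,50)"
```

```text
t 5.8 dock tcp [ -7.4 -32.5  50. ] shift [-20.5  -0.2  -0.1] turn 0.13 tilt [-0.0006  0.0052] F [-5.1 10.5 17.2] open 42.9
```

Moving freely under constant force, so the bolt is sliding. Continuing to the stop.

arm_command(
  commands=[
    [130,-0.004,0,0,0,0,0],
    [130,-0.004,0,0,0,0,0],
    [130,-0.004,0,0,0,0,0],
    [130,-0.004,0,0,0,0,0],
    [130,-0.003,0,0,0,0,0],
    [130,0,0,0,0,0,0],
  ],
)

```text
t: 6.4
tcp_pos: [551.3, -101.3, 49.9]
orientation: [[-0.226, 0.974, -0.002], [0.974, 0.226, 0.007], [0.007, -0.0, -1.0]]
wrist_force: [-5.5, 14.4, 19.1]
opening: 42.9
gripper_force: 11.6
```

```bash
python3 -c "
from h import *
delta(-7.5,-53,50)"
```

```text
t 6.4 dock tcp [ -7.3 -49.9  49.9] shift [-3.1 -0.2 -0.1] turn 0.21 tilt [-0.0018  0.0071] F [-5.5 14.4 19.1] open 42.9
```

arm_command(
  commands=[
    [130,-0.002,0,0,0,0,0],
    [130,-0.002,0,0,0,0,0],
    [130,0,0,0,0,0,0],
    [130,0,0,0,0,0,0],
  ],
)

```text
t: 6.8
tcp_pos: [551.4, -101.7, 49.9]
orientation: [[-0.229, 0.973, -0.004], [0.973, 0.229, 0.011], [0.012, -0.001, -1.0]]
wrist_force: [-9.8, 22.6, 24.7]
opening: 43.0
gripper_force: 17.1
```

```bash
python3 -c "
from h import *
delta(-7.5,-53,50)"
```

```text
t 6.8 dock tcp [ -7.3 -50.3  49.9] shift [-2.7 -0.2 -0.1] turn 0.39 tilt [-0.0041  0.0111] F [-9.8 22.6 24.7] open 43.0
```

Bolt is hard at its stop (36 mm travelled). Lifting straight up.

arm_command(
  commands=[
    [130,0,0,-0.003,0,0,0],
    [130,0,0,-0.003,0,0,0],
    [130,0,0,-0.004,0,0,0],
    [130,0.004,0,-0.006,0,0,0],
    [130,0.004,0,-0.02,0,0,0],
    [130,0,0,-0.03,0,0,0],
    [200,0,0,-0.03,0,0,0],
    [200,0.03,-0.03,0,0,0,0],
    [255,0.03,-0.03,0,0,0,0],
    [255,0.03,-0.03,0,0,0,0],
  ],
)

```text
t: 7.8
tcp_pos: [441.5, -34.3, 144.8]
orientation: [[-0.223, 0.975, -0.0], [0.975, 0.223, -0.0], [-0.0, -0.0, -1.0]]
wrist_force: [0.8, 1.0, 1.3]
opening: 14.4
gripper_force: 0.0
```

```bash
python3 - <<'E'
from h import *
delta(-75,52,70)
a=snap('scene','scene2'); P=todock(cloud(a).reshape(-1,3)); P=P[(abs(P[:,0])<75)&(P[:,1]>-125)&(P[:,1]<20)]
for nm,q in(('bar',P[(P[:,2]>44)&(P[:,2]<63)&(P[:,0]<-20)]),('tab',P[(P[:,2]>63)&(P[:,2]<85)])):
    print(nm,len(q),np.percentile(q,[3,50,97],axis=0).round(1).tolist() if len(q) else '')
im=a['color'][150:330,220:420]; cv2.imwrite('pics/crop3.png',cv2.resize(im,None,fx=3,fy=3,interpolation=2))
E
```

```text
t 7.8 dock tcp [-99.6  39.8 144.8] shift [12.2 24.6 74.8] turn 0.01 tilt [-0.0001 -0.0002] F [0.8 1.  1.3] open 14.4
bar 532 [[-46.6, -70.9, 50.7], [-36.9, -32.0, 55.7], [-23.4, 8.9, 57.7]]
tab 61 [[8.5, -70.2, 63.2], [17.2, -67.7, 72.1], [30.7, -63.2, 75.2]]
```

View pics/crop3.png

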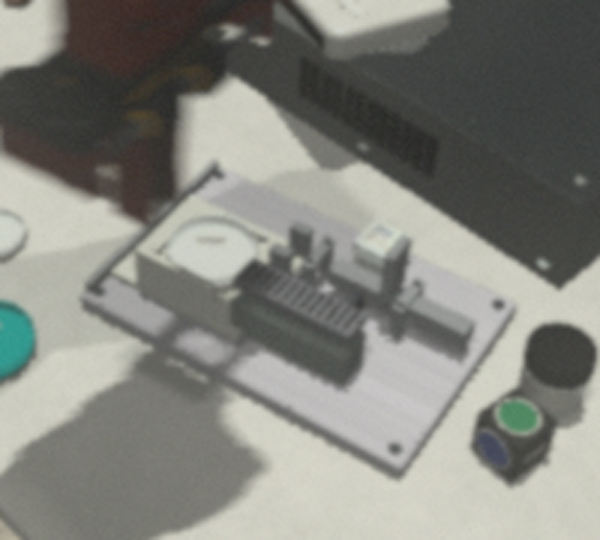

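The picture shows the tab (395,265) moved 36 mm and the bar back up (z equal to the start). The dish is still in the tray. Now the lip, with fingers shut.

arm_command(
  commands=[
    [255,0.012,0.01,0,0,0,0],
    [255,0,0,0.02,0,0,0],
    [255,0,0,0.03,0,0,0],
    [255,0,0,0.03,0,0,0],
    [255,0,0,0.02,0,0,0],
    [255,0,0,0.01,0,0,0],
    [255,0,0,0,0,0,0],
    [255,0,0.01,0,0,0,0],
    [255,0,0,0,0,0,0],
  ],
)

```text
t: 8.75
tcp_pos: [462.4, -18.1, 36.2]
orientation: [[-0.224, 0.975, 0.003], [0.975, 0.224, 0.0], [-0.001, 0.003, -1.0]]
wrist_force: [0.0, -0.4, 0.5]
opening: 0.3
gripper_force: 0.0
```

```bash
python3 -c "
from h import *
delta(-28.5,52,35)"
```

```text
t 8.75 dock tcp [-75.6  51.   36.2] shift [ 1.  47.1  1.3] turn 0.07 tilt [0.0034 0.0002] F [ 0.  -0.4  0.5] open 0.3
```

arm_command(
  commands=[
    [255,0,0.004,0,0,0,0],
    [255,0,0.004,0,0,0,0],
    [255,0,0.004,0,0,0,0],
    [255,0,0.004,0,0,0,0],
    [255,0,0.004,0,0,0,0],
    [255,0,0.004,0,0,0,0],
    [255,0,0,0,0,0,0],
  ],
)

```text
t: 9.45
tcp_pos: [483.7, -13.0, 35.0]
orientation: [[-0.223, 0.975, 0.0], [0.975, 0.223, -0.0], [-0.0, 0.0, -1.0]]
wrist_force: [1.0, 0.4, 1.1]
opening: 0.5
gripper_force: 0.0
```

arm_command(
  commands=[
    [255,0,0.004,0,0,0,0],
    [255,0,0.004,0,0,0,0],
    [255,0,0.004,0,0,0,0],
    [255,0,0.004,0,0,0,0],
    [255,0,0.003,0,0,0,0],
    [255,0,0,0,0,0,0],
    [255,0,0,0,0,0,0],
  ],
)

```text
t: 10.15
tcp_pos: [502.2, -8.8, 35.2]
orientation: [[-0.223, 0.975, 0.001], [0.975, 0.223, 0.0], [-0.0, 0.001, -1.0]]
wrist_force: [-0.2, -0.2, 0.0]
opening: 0.7
gripper_force: 0.0
```

```bash
python3 -c "
from h import *
delta(-28.5,52,35)"
```

```text
t 10.15 dock tcp [-34.7  51.2  35.2] shift [0.8 6.2 0.2] turn 0.05 tilt [0.001  0.0001] F [-0.2 -0.2  0. ] open 0.7
```

arm_command(
  commands=[
    [255,0,0.003,0,0,0,0],
    [255,0,0.003,0,0,0,0],
    [255,0,0,0,0,0,0],
  ],
)

```text
t: 10.45
tcp_pos: [508.0, -7.5, 35.1]
orientation: [[-0.223, 0.975, 0.001], [0.975, 0.223, 0.0], [-0.0, 0.001, -1.0]]
wrist_force: [0.5, -0.2, -0.7]
opening: 0.5
gripper_force: 0.0
```

```bash
python3 - <<'E'
from h import *
delta(-28.5,52,35)
a=snap('scene','scene3')
im=a['color'][150:330,220:420]; cv2.imwrite('pics/crop4.png',cv2.resize(im,None,fx=3,fy=3,interpolation=2))
E
```

```text
t 10.45 dock tcp [-28.7  51.2  35.1] shift [0.8 0.2 0.1] turn 0.05 tilt [0.0006 0.    ] F [ 0.5 -0.2 -0.7] open 0.5
```

View pics/crop4.png

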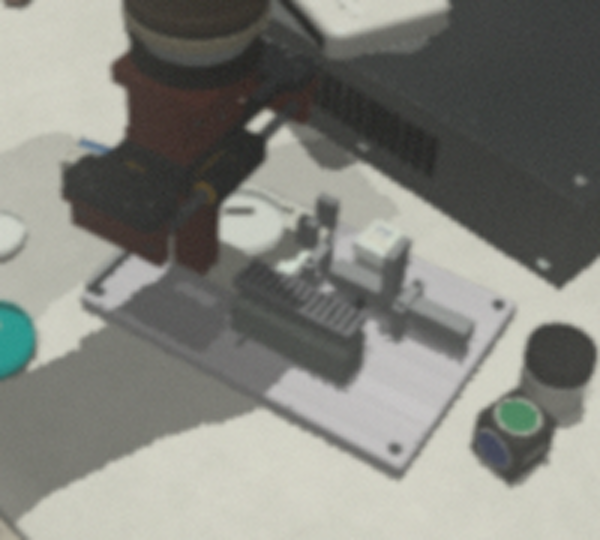

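The tray has been moving with the finger; the dish (250,215) is still in it. I'll push on until the stop shows in the force.

arm_command(
  commands=[
    [255,0,0.002,0,0,0,0],
    [255,0,0.002,0,0,0,0],
    [255,0,0,0,0,0,0],
  ],
)

```text
t: 10.8
tcp_pos: [511.7, -6.6, 35.0]
orientation: [[-0.223, 0.975, 0.0], [0.975, 0.223, 0.0], [-0.0, 0.0, -1.0]]
wrist_force: [0.5, 0.1, 1.5]
opening: 0.3
gripper_force: 0.2
```

arm_command(
  commands=[
    [255,0,0.002,0,0,0,0],
    [255,0,0,0,0,0,0],
  ],
)

```text
t: 11.0
tcp_pos: [513.5, -6.2, 35.0]
orientation: [[-0.223, 0.975, 0.0], [0.975, 0.223, -0.0], [-0.0, 0.0, -1.0]]
wrist_force: [-1.7, -1.4, 0.2]
opening: 0.6
gripper_force: 0.2
```

```bash
python3 -c "
from h import *
delta(-28.5,52,35)"
```

```text
t 11.0 dock tcp [-23.1  51.2  35. ] shift [ 0.8 -5.4 -0. ] turn 0.05 tilt [ 0.0001 -0.    ] F [-1.7 -1.4  0.2] open 0.6
```

arm_command(
  commands=[
    [255,0,0.002,0,0,0,0],
    [255,0,0,0,0,0,0],
  ],
)

```text
t: 11.2
tcp_pos: [513.7, -6.1, 34.8]
orientation: [[-0.223, 0.975, -0.003], [0.975, 0.223, 0.0], [0.001, -0.003, -1.0]]
wrist_force: [-4.3, -2.0, 3.8]
opening: 0.2
gripper_force: 2.8
```

arm_command(
  commands=[
    [255,0,0.002,0,0,0,0],
    [255,0,0,0,0,0,0],
  ],
)

```text
t: 11.4
tcp_pos: [513.8, -6.0, 34.5]
orientation: [[-0.222, 0.975, -0.006], [0.975, 0.222, 0.0], [0.002, -0.006, -1.0]]
wrist_force: [-11.0, -1.8, 8.6]
opening: 0.2
gripper_force: 5.5
```

```bash
python3 -c "
from h import *
delta(-28.5,52,35)"
```

```text
t 11.4 dock tcp [-22.8  51.3  34.5] shift [ 0.7 -5.8 -0.5] turn -0.0 tilt [-0.0065  0.0001] F [-11.   -1.8   8.6] open 0.2
```

Stop reached. Another 2 mm push to seat it, then back off straight, raise, and verify.

arm_command(
  commands=[
    [255,0,0.002,0,0,0,0],
    [255,0,0,0,0,0,0],
    [255,0,-0.006,0,0,0,0],
    [255,0,-0.02,0,0,0,0],
    [255,0,-0.03,0,0,0,0],
    [255,0,0,-0.04,0,0,0],
    [255,0,0,-0.04,0,0,0],
    [255,0,0,-0.04,0,0,0],
    [255,0,-0.04,0,0,0,0],
    [255,0,0,0,0,0,0],
  ],
)

```text
t: 12.4
tcp_pos: [422.7, -26.9, 155.6]
orientation: [[-0.222, 0.975, 0.0], [0.975, 0.222, 0.003], [0.002, 0.001, -1.0]]
wrist_force: [-0.7, -0.1, 0.6]
opening: 0.5
gripper_force: 0.0
```

```bash
python3 - <<'E'
from h import *
delta(-28.5,52,35)
for n in('scene','top'):
    a=snap(n,n+'4'); P=todock(cloud(a).reshape(-1,3)); P=P[(abs(P[:,0])<75)&(P[:,1]>-125)&(P[:,1]<100)]
    for nm,q in(('bar',P[(P[:,2]>44)&(P[:,2]<63)&(P[:,0]<-20)&(P[:,1]<18)]),('tab',P[(P[:,2]>63)&(P[:,2]<85)&(P[:,1]<0)]),('lip',P[(P[:,2]>42)&(P[:,2]<56)&(P[:,1]>25)])):
        print(n,nm,len(q),np.percentile(q,[3,50,97],axis=0).round(1).tolist() if len(q) else '')
    if n=='scene': cv2.imwrite('pics/crop5.png',cv2.resize(a['color'][150:330,220:420],None,fx=3,fy=3,interpolation=2))
E
```

```text
t 12.4 dock tcp [-116.3   51.2  155.6] shift [  0.5  87.7 120.7] turn -0.03 tilt [0.     0.0025] F [-0.7 -0.1  0.6] open 0.5
scene bar 532 [[-46.4, -70.7, 50.2], [-37.0, -32.1, 55.8], [-23.4, 8.5, 57.9]]
scene tab 62 [[8.8, -70.2, 63.9], [17.0, -67.8, 72.2], [28.9, -63.4, 75.4]]
scene lip 99 [[-14.7, 27.3, 42.4], [-12.4, 51.9, 46.6], [-8.4, 78.2, 49.2]]
top bar 0 
top tab 44 [[8.6, -68.1, 65.3], [19.2, -63.8, 73.6], [30.0, -61.2, 76.4]]
top lip 16 [[-15.4, 71.4, 43.0], [-13.2, 76.7, 49.0], [-10.0, 81.9, 50.6]]
```

View pics/crop5.png

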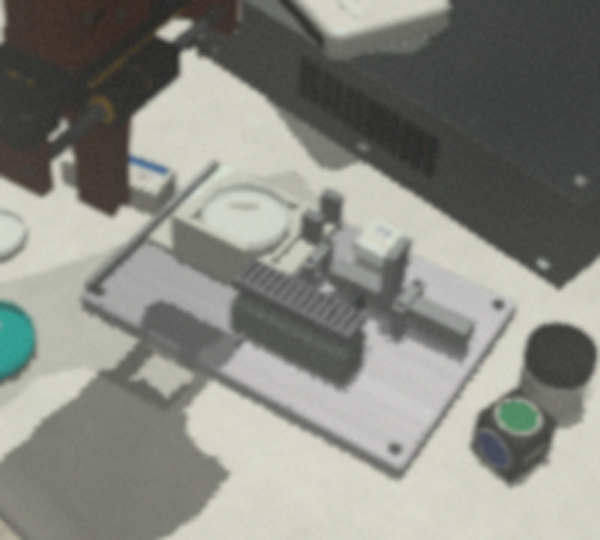

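The lip has moved 40 mm to the stop, with the dish in the tray at (245,215). The bolt is open, the bar is up and the neighbouring things are unmoved. Handing in.

```bash
python3 -c "
from plant import manip
print(manip.job_done())"
```

```text
the job is handed in; nothing more can be done
None
```

Job handed in at about 12.5 s: bolt fully open (about 36 mm), catch sprung back up, tray pushed about 40 mm to its rear stop with the dish still in it, and the other things left where they were.

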